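# Gauge the bored knife handles and lay up the kit tray

### The job

Take the depth gauge from its rest and probe to the bottom of the bored handle block on the red base first, then of the one on the blue base, and afterwards hang the gauge by its eye on the hook. Choose for each of these two blocks the blade blank whose tang is as long as its bore is deep, and lay it flat in the tray compartment of the same colour with the tang towards the tray's yellow end; lay every bone scale flat and lengthwise in a grey compartment of its own. Leave the third blade on the bench, away from the tray, and do not disturb the cork sanding block or the grinding disc.

Things in the scene. Friction and masses are not known exactly. Their poses are not given: they have to be found in the camera images.
- fixture_red: red-painted round clamp base, 90 mm wide, fixed on the bench, left (the two may be in either order); origin at its centre at bench height. On its centre a round wooden handle block, 46 mm wide, is clamped upright; its flat top, 78 mm above the bench, has a central vertical blind bore 18 mm wide, 24, 42 or 60 mm deep. A look-alike block on a grey plinth, far right, is not wanted
- fixture_blue: blue-painted round clamp base, 90 mm wide, fixed on the bench, left (the two may be in either order); origin at its centre at bench height. On its centre a round wooden handle block, 46 mm wide, is clamped upright; its flat top, 78 mm above the bench, has a central vertical blind bore 18 mm wide, 24, 42 or 60 mm deep. A look-alike block on a grey plinth, far right, is not wanted
- gauge_grip (a point): centre of the orange grip bar on top of the loose depth gauge (150 g, 162 mm tall): bar 66 (x) x 14 (y) x 24 mm (z); pinch it across y. Below it, in an aluminium D frame in the x-z plane, an open eye 50 mm wide, 46 mm high; below that a cross bar 66 x 14 x 12 mm; then the rod. z points up. Starts upright in a wooden rest, cross bar on its top 84 mm above the bench
- gauge_tip (a point): tip of the gauge's steel rod (8 mm thick, 80 mm long, pointing down), 150 mm below the centre of the orange bar (138 mm below the bar's underside); at the start it stands through a 14 mm hole in the rest; axes as the gauge
- hook_seat (a point): where the gauge hangs on the green-based stand (fixed, left): top of the level hook arm, 8 mm thick, 204 mm above the bench. The arm runs along the point's x from the post (x = 55 mm, 207 mm high) to x = -25 mm, then turns up to its tip (x = -45 mm, top 14 mm above the seat). Thread the eye on along +x, gauge y (either way) along this x, then lower until the orange bar rests on the arm
- tray_end (a point): middle, at bench height, of the yellow end wall of the fixed plywood kit tray, 180 (x) x 334 mm (y), whose centre is 87 mm from here along +x. Floor 4 mm thick, walls 8 mm above it. Five compartments side by side along y, each 168 mm long (x), 50 mm wide; the 14 mm dividing walls stand only in the 46 mm at each end, the middle 76 mm is open for fingers
- bay_red (a point): centre of the floor surface (4 mm above the bench) of the compartment with the red floor, at y = 128 mm from the tray's middle; axes as the tray: x along the compartment, -x towards the yellow end
- bay_blue (a point): centre of the floor surface (4 mm above the bench) of the compartment with the blue floor, at y = 64 mm from the tray's middle; axes as the tray: x along the compartment, -x towards the yellow end
- bay_1 (a point): centre of the floor surface (4 mm above the bench) of the compartment with the grey floor, at y = 0 mm from the tray's middle; axes as the tray: x along the compartment, -x towards the yellow end
- bay_2 (a point): centre of the floor surface (4 mm above the bench) of the compartment with the grey floor, at y = -64 mm from the tray's middle; axes as the tray: x along the compartment, -x towards the yellow end
- bay_3 (a point): centre of the floor surface (4 mm above the bench) of the compartment with the grey floor, at y = -128 mm from the tray's middle; axes as the tray: x along the compartment, -x towards the yellow end
- blade_short_mid (a point): centre, 7 mm up, of the brass bolster, 20 (x) x 28 (y) x 14 mm, of the loose blade blank with the short tang, 120 g, lying flat: steel tang 24 mm long, 9 mm wide from the bolster towards -x; steel blade 26 mm wide, 6 mm thick, 74 mm long towards +x; flat underside. Grip the bolster across y. It fits the bore that is 24 mm deep
- blade_middle_mid (a point): centre, 7 mm up, of the brass bolster, 20 (x) x 28 (y) x 14 mm, of the loose blade blank with the middle tang, 120 g, lying flat: steel tang 42 mm long, 9 mm wide from the bolster towards -x; steel blade 26 mm wide, 6 mm thick, 74 mm long towards +x; flat underside. Grip the bolster across y. It fits the bore that is 42 mm deep
- blade_long_mid (a point): centre, 7 mm up, of the brass bolster, 20 (x) x 28 (y) x 14 mm, of the loose blade blank with the long tang, 120 g, lying flat: steel tang 60 mm long, 9 mm wide from the bolster towards -x; steel blade 26 mm wide, 6 mm thick, 74 mm long towards +x; flat underside. Grip the bolster across y. It fits the bore that is 60 mm deep
- scale_1_mid (a point): bone handle scale (white slab), loose, 60 g, 105 (x) x 28 (y) x 12 mm (z), lying flat in front of the robot; point at its centre, 6 mm up. One to three scales are present; the missing ones read None
- scale_2_mid (a point): bone handle scale (white slab), loose, 60 g, 105 (x) x 28 (y) x 12 mm (z), lying flat in front of the robot; point at its centre, 6 mm up. One to three scales are present; the missing ones read None
- scale_3_mid (a point): bone handle scale (white slab), loose, 60 g, 105 (x) x 28 (y) x 12 mm (z), lying flat in front of the robot; point at its centre, 6 mm up. One to three scales are present; the missing ones read None
- sanding: cork sanding block 100 x 60 x 30 mm, between tray and blades at the far side; origin under its centre; a bystander
- disc: grey grinding disc 110 mm across lying flat at the right; origin under its centre; a bystander
Mind the look-alikes: they are no part of the job. Of the things that look like the part that bears hook_seat, the largest one is meant.

How it is judged:
On the way, in this order (a step that is already met when the one before it is completed fails the run):
1. the rod tip of the gauge rests at the bottom of the bore of the block on the red base (((horizontal distance between bore_1 and fixture_red below 0.02 m and horizontal distance between gauge_tip and bore_1 below 0.01 m and z of gauge_tip in the frame of bore_1 below -0.02 m) or (horizontal distance between bore_2 and fixture_red below 0.02 m and horizontal distance between gauge_tip and bore_2 below 0.01 m and z of gauge_tip in the frame of bore_2 below -0.038 m) or (horizontal distance between bore_3 and fixture_red below 0.02 m and horizontal distance between gauge_tip and bore_3 below 0.01 m and z of gauge_tip in the frame of bore_3 below -0.056 m))), for 0.2 s.
2. the rod tip of the gauge rests at the bottom of the bore of the block on the blue base (((horizontal distance between bore_1 and fixture_blue below 0.02 m and horizontal distance between gauge_tip and bore_1 below 0.01 m and z of gauge_tip in the frame of bore_1 below -0.02 m) or (horizontal distance between bore_2 and fixture_blue below 0.02 m and horizontal distance between gauge_tip and bore_2 below 0.01 m and z of gauge_tip in the frame of bore_2 below -0.038 m) or (horizontal distance between bore_3 and fixture_blue below 0.02 m and horizontal distance between gauge_tip and bore_3 below 0.01 m and z of gauge_tip in the frame of bore_3 below -0.056 m))), for 0.2 s.
At the end, for the whole second after the job is handed in: Matching blades in the red and blue bays, tangs to the yellow end; scales flat in grey bays (16 mm off centre line, 40-45 mm along, 3 mm up, 0.06 rad level, 0.2 rad yaw); third blade over 190 mm from the tray centre; gauge hanging on the hook by its eye, 20 mm, 0.25 rad (((horizontal distance between bore_1 and fixture_red below 0.02 m and horizontal distance between bore_2 and fixture_blue below 0.02 m and x of blade_short_mid in the frame of bay_red between -0.045 and 0.045 m and y of blade_short_mid in the frame of bay_red between -0.016 and 0.016 m and z of blade_short_mid in the frame of bay_red below 0.01 m and angle between each of blade_short_mid, blade_middle_mid's own z axis and vertical below 0.06 rad and angle between the x axis of blade_short_mid and the x axis of bay_red, either way round below 0.2 rad and x of tray_end in the frame of blade_short_mid below 0 m and x of blade_middle_mid in the frame of bay_blue between -0.045 and 0.045 m and y of blade_middle_mid in the frame of bay_blue between -0.016 and 0.016 m and z of blade_middle_mid in the frame of bay_blue below 0.01 m and angle between the x axis of blade_middle_mid and the x axis of bay_blue, either way round below 0.2 rad and x of tray_end in the frame of blade_middle_mid below 0 m and horizontal distance between blade_long_mid and bay_1 above 0.19 m) or (horizontal distance between bore_1 and fixture_red below 0.02 m and horizontal distance between bore_3 and fixture_blue below 0.02 m and x of blade_short_mid in the frame of bay_red between -0.045 and 0.045 m and y of blade_short_mid in the frame of bay_red between -0.016 and 0.016 m and z of blade_short_mid in the frame of bay_red below 0.01 m and angle between each of blade_short_mid, blade_long_mid's own z axis and vertical below 0.06 rad and angle between the x axis of blade_short_mid and the x axis of bay_red, either way round below 0.2 rad and x of tray_end in the frame of blade_short_mid below 0 m and x of blade_long_mid in the frame of bay_blue between -0.045 and 0.045 m and y of blade_long_mid in the frame of bay_blue between -0.016 and 0.016 m and z of blade_long_mid in the frame of bay_blue below 0.01 m and angle between the x axis of blade_long_mid and the x axis of bay_blue, either way round below 0.2 rad and x of tray_end in the frame of blade_long_mid below 0 m and horizontal distance between blade_middle_mid and bay_1 above 0.19 m) or (horizontal distance between bore_2 and fixture_red below 0.02 m and horizontal distance between bore_1 and fixture_blue below 0.02 m and x of blade_middle_mid in the frame of bay_red between -0.045 and 0.045 m and y of blade_middle_mid in the frame of bay_red between -0.016 and 0.016 m and z of blade_middle_mid in the frame of bay_red below 0.01 m and angle between each of blade_middle_mid, blade_short_mid's own z axis and vertical below 0.06 rad and angle between the x axis of blade_middle_mid and the x axis of bay_red, either way round below 0.2 rad and x of tray_end in the frame of blade_middle_mid below 0 m and x of blade_short_mid in the frame of bay_blue between -0.045 and 0.045 m and y of blade_short_mid in the frame of bay_blue between -0.016 and 0.016 m and z of blade_short_mid in the frame of bay_blue below 0.01 m and angle between the x axis of blade_short_mid and the x axis of bay_blue, either way round below 0.2 rad and x of tray_end in the frame of blade_short_mid below 0 m and horizontal distance between blade_long_mid and bay_1 above 0.19 m) or (horizontal distance between bore_2 and fixture_red below 0.02 m and horizontal distance between bore_3 and fixture_blue below 0.02 m and x of blade_middle_mid in the frame of bay_red between -0.045 and 0.045 m and y of blade_middle_mid in the frame of bay_red between -0.016 and 0.016 m and z of blade_middle_mid in the frame of bay_red below 0.01 m and angle between each of blade_middle_mid, blade_long_mid's own z axis and vertical below 0.06 rad and angle between the x axis of blade_middle_mid and the x axis of bay_red, either way round below 0.2 rad and x of tray_end in the frame of blade_middle_mid below 0 m and x of blade_long_mid in the frame of bay_blue between -0.045 and 0.045 m and y of blade_long_mid in the frame of bay_blue between -0.016 and 0.016 m and z of blade_long_mid in the frame of bay_blue below 0.01 m and angle between the x axis of blade_long_mid and the x axis of bay_blue, either way round below 0.2 rad and x of tray_end in the frame of blade_long_mid below 0 m and horizontal distance between blade_short_mid and bay_1 above 0.19 m) or (horizontal distance between bore_3 and fixture_red below 0.02 m and horizontal distance between bore_1 and fixture_blue below 0.02 m and x of blade_long_mid in the frame of bay_red between -0.045 and 0.045 m and y of blade_long_mid in the frame of bay_red between -0.016 and 0.016 m and z of blade_long_mid in the frame of bay_red below 0.01 m and angle between each of blade_long_mid, blade_short_mid's own z axis and vertical below 0.06 rad and angle between the x axis of blade_long_mid and the x axis of bay_red, either way round below 0.2 rad and x of tray_end in the frame of blade_long_mid below 0 m and x of blade_short_mid in the frame of bay_blue between -0.045 and 0.045 m and y of blade_short_mid in the frame of bay_blue between -0.016 and 0.016 m and z of blade_short_mid in the frame of bay_blue below 0.01 m and angle between the x axis of blade_short_mid and the x axis of bay_blue, either way round below 0.2 rad and x of tray_end in the frame of blade_short_mid below 0 m and horizontal distance between blade_middle_mid and bay_1 above 0.19 m) or (horizontal distance between bore_3 and fixture_red below 0.02 m and horizontal distance between bore_2 and fixture_blue below 0.02 m and x of blade_long_mid in the frame of bay_red between -0.045 and 0.045 m and y of blade_long_mid in the frame of bay_red between -0.016 and 0.016 m and z of blade_long_mid in the frame of bay_red below 0.01 m and angle between each of blade_long_mid, blade_middle_mid's own z axis and vertical below 0.06 rad and angle between the x axis of blade_long_mid and the x axis of bay_red, either way round below 0.2 rad and x of tray_end in the frame of blade_long_mid below 0 m and x of blade_middle_mid in the frame of bay_blue between -0.045 and 0.045 m and y of blade_middle_mid in the frame of bay_blue between -0.016 and 0.016 m and z of blade_middle_mid in the frame of bay_blue below 0.01 m and angle between the x axis of blade_middle_mid and the x axis of bay_blue, either way round below 0.2 rad and x of tray_end in the frame of blade_middle_mid below 0 m and horizontal distance between blade_short_mid and bay_1 above 0.19 m)) and ((x of scale_1_mid in the frame of bay_1 between -0.04 and 0.04 m and y of scale_1_mid in the frame of bay_1 between -0.016 and 0.016 m and z of scale_1_mid in the frame of bay_1 below 0.009 m and angle between scale_1_mid's own z axis and vertical below 0.06 rad and angle between the x axis of scale_1_mid and the x axis of bay_1, either way round below 0.2 rad) or (x of scale_1_mid in the frame of bay_2 between -0.04 and 0.04 m and y of scale_1_mid in the frame of bay_2 between -0.016 and 0.016 m and z of scale_1_mid in the frame of bay_2 below 0.009 m and angle between scale_1_mid's own z axis and vertical below 0.06 rad and angle between the x axis of scale_1_mid and the x axis of bay_2, either way round below 0.2 rad) or (x of scale_1_mid in the frame of bay_3 between -0.04 and 0.04 m and y of scale_1_mid in the frame of bay_3 between -0.016 and 0.016 m and z of scale_1_mid in the frame of bay_3 below 0.009 m and angle between scale_1_mid's own z axis and vertical below 0.06 rad and angle between the x axis of scale_1_mid and the x axis of bay_3, either way round below 0.2 rad)) and ((x of scale_2_mid in the frame of bay_1 between -0.04 and 0.04 m and y of scale_2_mid in the frame of bay_1 between -0.016 and 0.016 m and z of scale_2_mid in the frame of bay_1 below 0.009 m and angle between scale_2_mid's own z axis and vertical below 0.06 rad and angle between the x axis of scale_2_mid and the x axis of bay_1, either way round below 0.2 rad) or (x of scale_2_mid in the frame of bay_2 between -0.04 and 0.04 m and y of scale_2_mid in the frame of bay_2 between -0.016 and 0.016 m and z of scale_2_mid in the frame of bay_2 below 0.009 m and angle between scale_2_mid's own z axis and vertical below 0.06 rad and angle between the x axis of scale_2_mid and the x axis of bay_2, either way round below 0.2 rad) or (x of scale_2_mid in the frame of bay_3 between -0.04 and 0.04 m and y of scale_2_mid in the frame of bay_3 between -0.016 and 0.016 m and z of scale_2_mid in the frame of bay_3 below 0.009 m and angle between scale_2_mid's own z axis and vertical below 0.06 rad and angle between the x axis of scale_2_mid and the x axis of bay_3, either way round below 0.2 rad)) and ((x of scale_3_mid in the frame of bay_1 between -0.04 and 0.04 m and y of scale_3_mid in the frame of bay_1 between -0.016 and 0.016 m and z of scale_3_mid in the frame of bay_1 below 0.009 m and angle between scale_3_mid's own z axis and vertical below 0.06 rad and angle between the x axis of scale_3_mid and the x axis of bay_1, either way round below 0.2 rad) or (x of scale_3_mid in the frame of bay_2 between -0.04 and 0.04 m and y of scale_3_mid in the frame of bay_2 between -0.016 and 0.016 m and z of scale_3_mid in the frame of bay_2 below 0.009 m and angle between scale_3_mid's own z axis and vertical below 0.06 rad and angle between the x axis of scale_3_mid and the x axis of bay_2, either way round below 0.2 rad) or (x of scale_3_mid in the frame of bay_3 between -0.04 and 0.04 m and y of scale_3_mid in the frame of bay_3 between -0.016 and 0.016 m and z of scale_3_mid in the frame of bay_3 below 0.009 m and angle between scale_3_mid's own z axis and vertical below 0.06 rad and angle between the x axis of scale_3_mid and the x axis of bay_3, either way round below 0.2 rad)) and horizontal distance between gauge_grip and hook_seat below 0.02 m and z of gauge_grip in the frame of hook_seat between 0.006 and 0.024 m and angle between gauge_grip's own z axis and vertical below 0.25 rad); the robot touches nothing.
It fails at once if the cork block is pushed more than 30 mm (distance of sanding from where it was at the start of the episode above 0.03 m).
It fails at once if the grinding disc is pushed more than 30 mm (distance of disc from where it was at the start of the episode above 0.03 m).
Of scale_1, scale_2, scale_3 only 1 to 3 are there at a start; the rules pass over those that are not, and their reading is None.
At some moment in a run one of blade_short, blade_middle, blade_long, scale_1, scale_2, scale_3 may be knocked a few centimetres aside while the robot is not near it.
It also fails if it takes over 210 s, if anything falls off the work surface, if the arm or the gripper's body presses on something with over 40 N, if the wrist force passes 120 N, or if a joint passes its speed limit or range.

### The arm

A 6-joint arm with a two-finger parallel gripper is mounted at the origin on the work surface. World frame = base frame: x ahead of the robot, y to its left, z up, the work surface at z = 0. Lengths are in m, angles in rad, forces in N, time in s.
With the tool pointing down it reaches from about 0.35 to 0.775 m from the base axis. Payload 7.3 kg.
Tool frame: the origin (TCP) lies on the centre line of the jaws, within the pads' length; the fingertips stand 17 mm ahead of it and the grasp point (between the pads) lies 2 mm behind it (robot.tcp_to_tips is the distance from the TCP to the fingertips, in m); z points along the fingers, y is the line along which they close (so a half turn about z gives the same grasp; the last joint's range is limited). The gripper opens to 92 mm and grips with 3 to 60 N. Pads are 19 mm wide; open, the fingers measure 130 mm over their backs; the gripper's body (75 mm by 190 mm) begins 47 mm behind the grasp point.
Start: joints at [-1.485, 0.342, 1.524, -0, 1.275, -0.146], TCP at [0.121, -0.511, 0.244] pointing down, gripper open.
Joint ranges: [-2.53, 2.53], [-0.77, 2.02], [0.04, 2.7], [-1, 4.14], [0.28, 2.66], [-3.11, 3.11]. Speed limits (rad/s): [2.57, 2.57, 3.14, 3.14, 3.14, 3.14].

### API

Orientations are given as [roll, pitch, yaw] about the fixed x, y, z axes, in that order (R = Rz(yaw) Ry(pitch) Rx(roll)).
In Python, from cell import robot gives the robot as it stands. The module is installed in compiled form; this text tells all that it offers.
- The arm moves only by the tool carry_out, never from a script. Its argument "commands" is a list of rows, each a list of 3 entries, a list of its own where there are three numbers: the shift along the tool's x, y, z in m, then the turn about the tool's z in rad, then the opening, from 0 (shut) to 1 (fully open). In form: [[[dx, dy, dz], yaw, claw], ...]. A call has 1 to 20 rows; each row shifts and turns the commanded pose from where the row before left it, along the tool's axes as they then stand; what a row does not reach is not made up. A row lasts 1/8 s, in which the tool goes at most 62.5 mm and 10.7 degrees, less where a joint would pass 70% of its speed; a pose out of reach is approached as far as the arm can. A call is refused whole if a number of a shift passes 0.0625 or a number of a turn 0.188, either way. A call with a gripper value outside its range is refused whole. The fingers move at their own pace and stop on an object; "newtons" is the grip in N (left out, the last holds). Time passes only in rows, so rows that do not move let the fingers close. It gives the time, the measured TCP pose, the force, the opening and the grip force at its end, in the units of the state.
- robot.observe(): the state, without advancing time (a new reading comes with each control period).
- robot.read_camera(name): name is "scene" or "top" or "wrist"; returns a dict with "pixels" (480x640x3 uint8, red, green, blue), "fx", "fy", "cx", "cy" (pixels), "view" (4x4, takes a point from world to camera coordinates); the wrist camera has in their place "T_tool_cam" (4x4, takes a point from camera to tool coordinates, whose origin is the TCP and whose axes are the flange's). Camera axes: x right, y up, looking along -z (the intrinsics and any distortion apply to the point x, -y, -z); pixel columns grow to the right and rows downward; lengths in m; the calibration is good to about 2 mm. A picture is of the moment at which its call begins: read the wrist's pose just before it. There is no depth.
- robot.hand_in(): hands the job in; it is judged then, once.
Trained networks look in a picture, given as the dict that the camera call returned (one of the last four; its "shot" number tells which), for a name from the list of things; names that differ only in an ending like _2 or _b are one class to them, and where a whole thing is asked for, a point or a joint stands for the part that bears it (a point fixed in the world has none). Each returns a list of dicts, best first, with "p" (0 to 1); they miss things now and then, are a little off and sometimes report something else, mostly with a low value. They report only what shows in the picture. A call takes as long as a camera call. They do not tell look-alikes from the thing itself.
- robot.find_in(picture, name): "at" ([column, row] in pixels, amid what is visible of it).
- robot.tip_of(picture, name): "at" ([column, row] in pixels: a listed point, or the origin of a listed thing).
The state is a dict: "time": time; "qpos": joint angles; "qvel": joint speeds; "joint_efforts": joint torques, N m; "tool_pos": TCP position; "tool_rot": TCP orientation; "contact_force": force on the tool from outside, world axes, zero at the start; "torque": the same for the moment, N m; "opening": finger opening in m; "grip_force": force on a finger pad.
Only numpy, scipy, OpenCV 4.12 (cv2) and the standard library are available. Lean on these libraries where they do the work, as an engineer would, in place of code of your own. Each camera call takes 0.05 s, during which the arm holds its last target. There are 200 camera calls.

## Working session

There is one attempt and no reset: what is moved stays moved. The work goes in short steps, Python scripts to look and compute and a tool call to move; the robot and the scene stay as the last step left them, time stands still between calls to the robot, and variables do not carry over. Pictures are saved under pics/ and viewed, at most 16 in all, crops included, and the job is handed in when it is done.

Besides the shell and the picture viewer there is one more tool, called after "Request:" in YAML: its name, and indented under it one key for each argument. carry_out: Moves the arm, as the interface text tells. Its arguments: {"type":"object","properties":{"commands":{"type":"array"},"newtons":{"type":"number"}},"required":["commands"]}

```bash
mkdir -p pics
cat > h.py <<'E'
import numpy as np, cv2
from cell import robot
def shot(name,fn=None):
    s=robot.observe(); c=robot.read_camera(name); c["state"]=s
    if fn: cv2.imwrite("pics/"+fn,c["pixels"][:,:,::-1])
    return c
def rpy(r):
    r=np.array(r)
    if r.shape==(3,3): return r
    from scipy.spatial.transform import Rotation as R
    return R.from_euler("xyz",r).as_matrix()
def camw(c):
    if "view" in c: return np.linalg.inv(np.array(c["view"]))
    T=np.eye(4);T[:3,:3]=rpy(c["state"]["tool_rot"]);T[:3,3]=c["state"]["tool_pos"]
    return T@np.array(c["T_tool_cam"])
def p2w(c,uv,z):
    M=camw(c);d=M[:3,:3]@np.array([(uv[0]-c["cx"])/c["fx"],-(uv[1]-c["cy"])/c["fy"],-1])
    o=M[:3,3];return o+d*(z-o[2])/d[2]
def w2p(c,p):
    q=np.linalg.inv(camw(c))@np.r_[p,1];return np.array([c["cx"]+c["fx"]*q[0]/-q[2],c["cy"]-c["fy"]*q[1]/-q[2]])
E
python3 - <<'E'
from h import *
s=robot.observe();print(s)
t=shot("top","top0.png");print({k:v for k,v in t.items() if k not in("pixels","state")})
c=shot("scene","scene0.png");print({k:v for k,v in c.items() if k not in("pixels","state")})
Z=dict(fixture_red=0,fixture_blue=0,gauge_grip=.162-.012+.0-.0,gauge_tip=.01,hook_seat=.204,tray_end=0,bay_red=.004,bay_blue=.004,bay_1=.004,blade_short_mid=.007,blade_middle_mid=.007,blade_long_mid=.007,scale_1_mid=.006,sanding=0,disc=0)
Z["gauge_grip"]=.084+.006+.006+.046+.012
for n,z in Z.items():
  for cc,l in((t,"top"),(c,"sc")):
    try:
      for d in robot.tip_of(cc,n)[:5]: print(n,l,round(d["p"],2),np.round(d["at"]),np.round(p2w(cc,d["at"],z)[:2],3))
    except Exception as e: print(n,l,e)
E
```

```text
{'time': 0.0, 'qpos': array([-1.48498224e+00,  3.42702201e-01,  1.52501266e+00, -2.22300700e-05,
        1.27539623e+00, -1.46024415e-01]), 'qvel': array([ 6.82152645e-04,  9.04679267e-04,  4.56998611e-04, -2.53688349e-05,
        2.28142813e-04, -8.96568106e-04]), 'joint_efforts': array([ 2.26890629e-04, -4.31245458e+01, -2.44221246e+01,  7.17328792e-02,
        5.61536278e-02, -1.47490937e-04]), 'tool_pos': array([ 0.12059775, -0.51057037,  0.24305712]), 'tool_rot': array([-3.14008728e+00, -1.99910420e-04,  2.31844844e-01]), 'contact_force': array([-0.40411129, -0.26779533,  0.41347356]), 'torque': array([-0.0595416 ,  0.01806204, -0.03186724]), 'grip_force': 0.0, 'opening': 0.09199975077797773}
{'fx': 469.56896585079613, 'fy': 469.56896585079613, 'cx': 315.30904103580116, 'cy': 237.91460262475871, 'view': array([[-0.02826597, -0.99959699,  0.00262425,  0.02579025],
       [ 0.99742375, -0.02803116,  0.06603114, -0.50330213],
       [-0.06593096,  0.00448392,  0.99781411, -1.34145775],
       [ 0.        ,  0.        ,  0.        ,  1.        ]]), 'shot': 1}
{'fx': 470.667546253668
[... 2212 characters left out ...]
.331]
blade_long_mid top 0.66 [430. 234.] [ 0.506 -0.323]
blade_long_mid top 0.23 [229. 207.] [0.602 0.261]
blade_long_mid sc 0.56 [194. 306.] [ 0.505 -0.322]
blade_long_mid sc 0.24 [171. 281.] [ 0.399 -0.364]
blade_long_mid sc 0.22 [450. 218.] [0.472 0.499]
scale_1_mid top 0.69 [321. 252.] [ 0.462 -0.004]
scale_1_mid top 0.38 [228. 248.] [0.481 0.267]
scale_1_mid sc 0.68 [297. 263.] [ 0.466 -0.011]
scale_1_mid sc 0.5 [365. 300.] [0.654 0.116]
sanding top 0.7 [403. 163.] [ 0.719 -0.253]
sanding top 0.67 [276. 190.] [0.648 0.125]
sanding sc 0.92 [236. 365.] [ 0.708 -0.261]
disc top 0.6 [495. 265.] [ 0.412 -0.51 ]
disc top 0.53 [231. 205.] [0.609 0.256]
disc sc 0.68 [117. 304.] [ 0.417 -0.514]
```

View pics/top0.png

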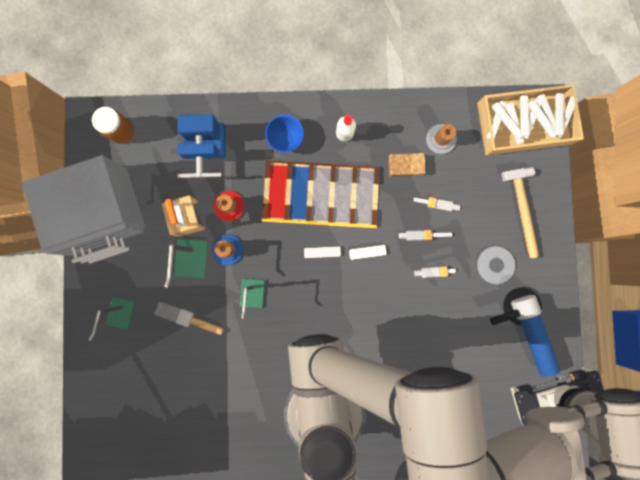

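View pics/scene0.png

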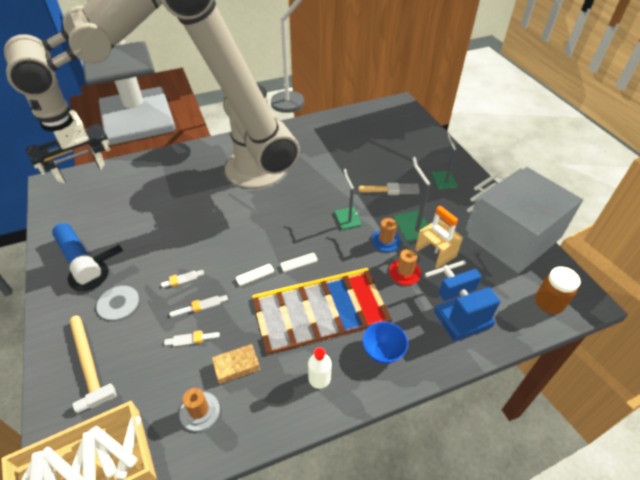

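The overview pictures show two scales at about (322,252) and (367,252) in the top view. The three blades are at x≈435, with the gauge in its rest at (180,213). The largest hook stand has its base at (187,258).

Request:
carry_out:
  commands:
    - [[0,0,-0.045],0.116,1]
    - [[0,0,-0.045],0.116,1]
    - [[0.03,-0.042,0],0,1]
    - [[0.03,-0.042,0],0,1]
    - [[0.03,-0.042,0],0,1]
    - [[0.03,-0.042,0],0,1]
    - [[0.03,-0.042,0],0,1]
    - [[0.03,-0.042,0],0,1]
    - [[0.03,-0.042,0],0,1]
    - [[0.03,-0.042,0],0,1]
    - [[0.03,-0.042,0],0,1]
    - [[0.03,-0.042,0],0,1]
    - [[0.03,-0.042,0],0,1]
    - [[0,-0.05,0],0,1]
    - [[0,-0.05,0],0,1]
    - [[0,-0.05,0],0,1]
    - [[0,-0.05,0],0,1]
    - [[0,-0.05,0],0,1]
    - [[0,-0.05,0],0,1]

```text
time: 3.98
tool_pos: [0.4506, 0.2526, 0.3338]
tool_rot: [3.142, -0.0, -0.0]
contact_force: [0.4, 0.3, -0.6]
opening: 0.0916
grip_force: 0.0
```

Run:
```python
from h import *
w=shot("wrist","w1.png");s=w["state"];print(s["tool_pos"],s["tool_rot"],s["qpos"],s["contact_force"]);print(w["T_tool_cam"],w["fx"],w["cx"],w["cy"])
for n,z in dict(fixture_red=.078,fixture_blue=.078,gauge_grip=.154,hook_seat=.204).items():
  for d in robot.tip_of(w,n)[:4]: print(n,round(d["p"],2),np.round(d["at"]),np.round(p2w(w,d["at"],z if n[0]!='f' else 0)[:2],3))
```

```text
[0.45056467 0.252634   0.33377475] [ 3.14150984e+00 -3.99192648e-04 -1.46718970e-04] [ 3.62707626e-01  2.71815130e-01  1.37623907e+00 -2.19770347e-04
  1.49319465e+00  1.93366769e+00] [ 0.42871795  0.3131628  -0.57482486]
[[-2.55352332e-04  9.61931400e-01  2.73290900e-01  7.35683406e-02]
 [ 9.99999967e-01  2.47144187e-04  6.44608714e-05  1.14012547e-04]
 [-5.53532097e-06  2.73290907e-01 -9.61931432e-01 -1.40980854e-01]
 [ 0.00000000e+00  0.00000000e+00  0.00000000e+00  1.00000000e+00]] 432.21917107237533 318.56788516284104 242.0654212146641
gauge_grip 0.69 [122.  42.] [0.575 0.386]
hook_seat 0.61 [131. 274.] [0.425 0.377]
```

View pics/w1.png

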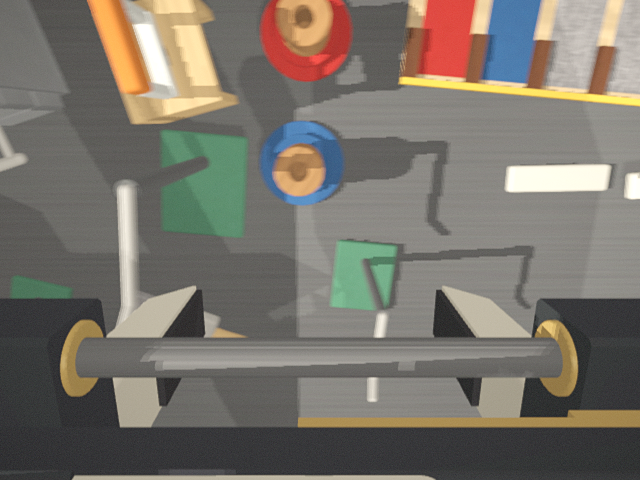

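The wrist view shows the gauge's orange bar at (120,45), turned about 0.3 rad. The red fixture is at (305,20) and the blue at (300,165). The large hook's arm runs from its post top at (125,187) back towards the robot. I'll move ahead to see them all near the image centre.

Request:
carry_out:
  commands:
    - [[0.043,-0.023,0],0,1]
    - [[0.043,-0.023,0],0,1]
    - [[0.043,-0.023,0],0,1]
    - [[0,0,0],0,1]
    - [[0,0,0],0,1]

```text
time: 4.85
tool_pos: [0.5798, 0.3184, 0.3335]
tool_rot: [3.141, 0.001, -0.002]
contact_force: [0.6, -1.3, 0.5]
opening: 0.0917
grip_force: 0.0
```

Run:
```python
from h import *
w=shot("wrist","w2.png");s=w["state"];print(s["tool_pos"],s["tool_rot"])
for n,z in dict(fixture_red=0,fixture_blue=0,gauge_grip=.154,hook_seat=.204,tray_end=0,bay_red=.004).items():
  for d in robot.tip_of(w,n)[:4]: print(n,round(d["p"],2),np.round(d["at"]),np.round(p2w(w,d["at"],z)[:2],3))
```

```text
[0.57975488 0.31842924 0.33351347] [ 3.14092432e+00  9.15035148e-04 -1.83877706e-03]
fixture_blue 0.63 [358. 276.] [0.477 0.272]
gauge_grip 0.86 [231. 226.] [0.575 0.385]
hook_seat 0.59 [238. 438.] [0.425 0.379]
tray_end 0.91 [602. 214.] [ 0.55 -0.  ]
bay_red 0.87 [507. 126.] [0.645 0.119]
```

View pics/w2.png

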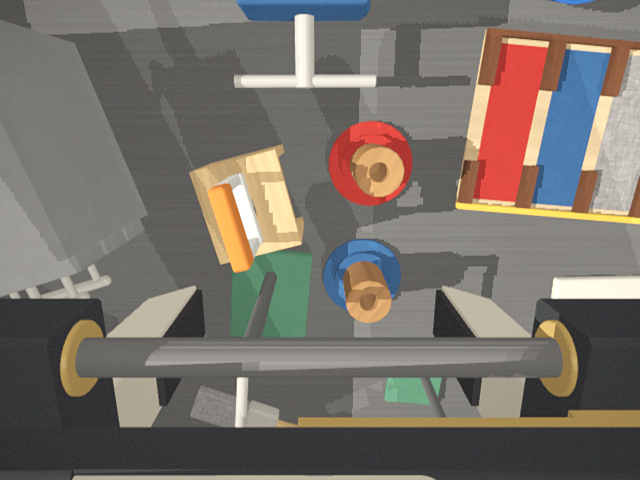

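The orange bar is centred at about (231,227). The red block's bore is at (378,172), the blue's at (368,302), and the hook arm shows near (240,400).

Run:
```python
from h import *
im=cv2.imread("pics/w2.png")
w=shot("wrist");im=w["pixels"][:,:,::-1].copy()
hsv=cv2.cvtColor(im,cv2.COLOR_BGR2HSV)
m=cv2.inRange(hsv,(5,170,120),(16,255,255));m[300:]=0;m[:,:190]=0;m[:,280:]=0
r=cv2.minAreaRect(cv2.findNonZero(m));print("rect",r)
b=cv2.boxPoints(r);P=[p2w(w,q,.166)[:2] for q in b];print(np.round(P,4),np.round(np.mean(P,0),4))
for i in range(4):
  d=P[i]-P[i-1];print(round(np.hypot(*d),4),round(np.arctan2(d[1],d[0]),3))
for nm,uv,bc in(("red",(378,172),(371,163)),("blue",(368,302),(362,275))):
  print(nm,p2w(w,uv,.078).round(4),p2w(w,bc,.012).round(4))
  x,y=uv;c=im[y-30:y+30,x-30:x+30];g=cv2.cvtColor(c,cv2.COLOR_BGR2GRAY)
  cv2.imwrite("pics/c_%s.png"%nm,cv2.resize(c,None,fx=6,fy=6))
a=cv2.imread("pics/c_red.png");bb=cv2.imread("pics/c_blue.png");cv2.imwrite("pics/cc.png",np.hstack([a,bb]))
```

```text
rect ((235.1018524169922, 226.2018585205078), (87.62137603759766, 19.348642349243164), 72.20401763916016)
[[0.606  0.3959]
 [0.6102 0.3824]
 [0.5472 0.3657]
 [0.5424 0.3799]] [0.5765 0.381 ]
0.0656 0.247
0.0141 -1.266
0.0653 -2.882
0.0149 1.893
red [0.6068 0.2653 0.078 ] [0.6087 0.2641 0.012 ]
blue [0.4782 0.2705 0.078 ] [0.4826 0.2703 0.012 ]
```

View pics/cc.png

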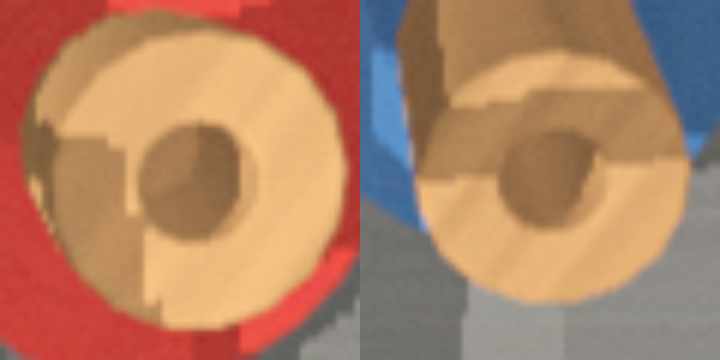

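Run:
```python
from h import *
t=shot("top");c=shot("scene");w=shot("wrist")
for uv in((470,210),(577,205),(525,172)):
  print(uv,[(z,p2w(c,uv,z).round(3)[:2],w2p(t,p2w(c,uv,z)).round(),w2p(w,p2w(c,uv,z)).round()) for z in(.05,.1,.15,.2,.25)])
print("bores",p2w(w,(381.2,172.2),.078).round(4),p2w(w,(369.9,301.8),.078).round(4))
cv2.imwrite("pics/box.png",cv2.resize(np.hstack([t["pixels"][140:300,10:250,::-1],c["pixels"][130:290,360:600,::-1]]),None,fx=1.66,fy=1.66))
```

```text
(470, 210) [(0.05, array([0.5  , 0.542]), array([127., 244.]), array([106., 272.])), (0.1, array([0.538, 0.502]), array([135., 228.]), array([118., 251.])), (0.15, array([0.577, 0.461]), array([143., 211.]), array([135., 222.])), (0.2, array([0.616, 0.421]), array([151., 193.]), array([159., 181.])), (0.25, array([0.654, 0.381]), array([161., 174.]), array([196., 117.]))]
(577, 205) [(0.05, array([0.603, 0.862]), array([ 14., 211.]), array([-236.,  173.])), (0.1, array([0.637, 0.806]), array([ 23., 195.]), array([-257.,  140.])), (0.15, array([0.67, 0.75]), array([ 32., 179.]), array([-285.,   95.])), (0.2, array([0.704, 0.694]), array([ 43., 162.]), array([-327.,   29.])), (0.25, array([0.737, 0.638]), array([ 54., 143.]), array([-393.,  -75.]))]
(525, 172) [(0.05, array([0.415, 0.814]), array([ 30., 277.]), array([-132.,  346.])), (0.1, array([0.457, 0.761]), array([ 39., 261.]), array([-141.,  332.])), (0.15, array([0.5  , 0.707]), array([ 48., 243.]), array([-154.,  313.])), (0.2, array([0.543, 0.654]), array([ 59., 225.]), array([-171.,  288.])), (0.25, array([0.586, 0.6  ]), array([ 70., 204.]), array([-197.,  248.]))]
bores [0.6068 0.2627 0.078 ] [0.4787 0.2689 0.078 ]
```

View pics/box.png

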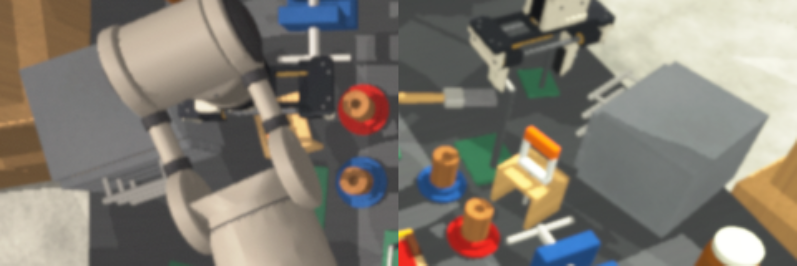

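The grey box is about 0.1 m tall, because its vertical edge runs from (147,215) to (110,240). It's clear of the gripper body, so I'll go for the gauge.

Request:
carry_out:
  commands:
    - [[-0.0015,-0.0313,0],0,0.8]
    - [[-0.0015,-0.0313,0],0,0.8]
    - [[0,0,0],-0.125,0.8]
    - [[0,0,0.03],-0.125,0.7]
    - [[0,0,0.045],0,0.7]
    - [[0,0,0.045],0,0.7]
    - [[0,0,0.03],0,0.7]
    - [[0,0,0.0175],0,0.7]
    - [[0,0,0],0,0.7]
  newtons: 40

```text
time: 6.52
tool_pos: [0.5765, 0.3824, 0.1652]
tool_rot: [3.141, 0.002, 0.25]
contact_force: [-0.1, -0.2, 1.2]
opening: 0.064
grip_force: 0.0
```

Request:
carry_out:
  commands:
    - [[0,0,0],0,0]
    - [[0,0,0],0,0]
    - [[0,0,0],0,0]
    - [[0,0,0],0,0]
    - [[0,0,0],0,0]
    - [[0,0,0],0,0]
  newtons: 40

```text
time: 7.28
tool_pos: [0.5768, 0.3825, 0.1662]
tool_rot: [3.141, 0.0, 0.25]
contact_force: [0.1, 1.2, -0.0]
opening: 0.0134
grip_force: 39.9
```

Request:
carry_out:
  commands:
    - [[0,0,-0.03],0,0]
    - [[0,0,-0.045],0,0]
    - [[0,0,-0.06],0,0]
    - [[0,0,0],0,0]
    - [[0,0.025,0],0,0]
    - [[0,0.04,0],0,0]
    - [[0,0.04,0],0,0]
    - [[0,0.0185,0],0,0]
    - [[0,0,0.03],0,0]
    - [[0,0,0.02],0,0]
    - [[0,0,0],0,0]
    - [[0,0,0],0,0]

```text
time: 8.78
tool_pos: [0.6075, 0.263, 0.2517]
tool_rot: [-3.142, -0.001, 0.25]
contact_force: [0.5, -0.2, -1.3]
opening: 0.0142
grip_force: 39.8
```

Run:
```python
from h import *
w=shot("wrist");s=w["state"];print(s["tool_pos"],s["tool_rot"],s["contact_force"],s["opening"])
T=s["tool_pos"];R=rpy(s["tool_rot"]);tip=T+R@np.array([0,0,.162]);print(tip)
im=w["pixels"][:,:,::-1].copy()
cv2.circle(im,tuple(int(v) for v in w2p(w,tip)),4,(255,0,255),1)
for b in((.6068,.2627,.078),):cv2.drawMarker(im,tuple(int(v) for v in w2p(w,b)),(0,255,0),0,8)
cv2.imwrite("pics/p1.png",im)
for n in("gauge_tip","fixture_red"):
  for d in robot.tip_of(w,n)[:3]:print(n,d["p"],d["at"])
```

```text
[0.60753914 0.26299573 0.25171276] [-3.14156278e+00 -6.07224162e-04  2.49955884e-01] [ 0.46039351 -0.19079225 -1.27463084] 0.014220273526102492
[0.60763326 0.26302476 0.08971279]
```

View pics/p1.png

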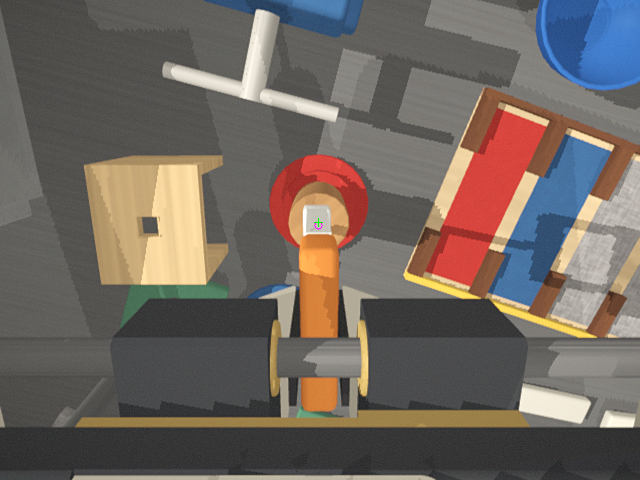

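The picture shows the cross bar centred over the red block at (319,220), with the predicted tip on the bore mark. I'll lower in stages and check the force each time.

Request:
carry_out:
  commands:
    - [[0,0,0.012],0,0]
    - [[0,0,0.01],0,0]
    - [[0,0,0.008],0,0]
    - [[0,0,0.002],0,0]
    - [[0,0,0.002],0,0]
    - [[0,0,0.002],0,0]
    - [[0,0,0.0015],0,0]
    - [[0,0,0],0,0]
    - [[0,0,0],0,0]

```text
time: 10.05
tool_pos: [0.6074, 0.2629, 0.2138]
tool_rot: [3.142, -0.0, 0.25]
contact_force: [-0.4, 0.6, -0.7]
opening: 0.0137
grip_force: 39.8
```

Request:
carry_out:
  commands:
    - [[0,0,0.006],0,0]
    - [[0,0,0.005],0,0]
    - [[0,0,0.002],0,0]
    - [[0,0,0.002],0,0]
    - [[0,0,0.0015],0,0]
    - [[0,0,0.0015],0,0]
    - [[0,0,0],0,0]
    - [[0,0,0],0,0]

```text
time: 11.05
tool_pos: [0.6074, 0.2629, 0.1958]
tool_rot: [3.142, -0.0, 0.25]
contact_force: [-0.2, 0.5, -1.9]
opening: 0.0138
grip_force: 39.8
```

Request:
carry_out:
  commands:
    - [[0,0,0.006],0,0]
    - [[0,0,0.005],0,0]
    - [[0,0,0.002],0,0]
    - [[0,0,0.0015],0,0]
    - [[0,0,0.0015],0,0]
    - [[0,0,0.0015],0,0]
    - [[0,0,0],0,0]
    - [[0,0,0],0,0]

```text
time: 12.05
tool_pos: [0.6079, 0.263, 0.18]
tool_rot: [3.142, -0.003, 0.25]
contact_force: [-1.0, -0.1, 6.3]
opening: 0.0136
grip_force: 39.9
```

It touches bottom at a TCP height of 0.180 m, so the red bore is 60 mm deep and takes the long tang. I'll lift, move over the blue block and turn by 1.32 rad on the way.

Request:
carry_out:
  commands:
    - [[0,0,0],0,0]
    - [[0,0,0],0,0]
    - [[0,0,-0.02],0,0]
    - [[0,0,-0.035],0,0]
    - [[0,0,-0.029],0,0]
    - [[0,0,0],0,0]
    - [[-0.0308,-0.0094,0],0,0]
    - [[-0.0308,-0.0094,0],-0.0,0]
    - [[-0.0308,-0.0094,0],0,0]
    - [[-0.0308,-0.0094,0],0,0]
    - [[0,0,0],-0.165,0]
    - [[0,0,0],-0.165,0]
    - [[0,0,0],-0.165,0]
    - [[0,0,0],-0.165,0]
    - [[0,0,0],-0.165,0]
    - [[0,0,0],-0.165,0]
    - [[0,0,0],-0.165,0]
    - [[0,0,0],-0.165,0]
    - [[0,0,0],0,0]
    - [[0,0,0],0,0]

```text
time: 14.55
tool_pos: [0.4784, 0.2688, 0.2613]
tool_rot: [-3.14, 0.001, 1.567]
contact_force: [-0.2, -0.4, -0.6]
opening: 0.0137
grip_force: 39.8
```

Run:
```python
from h import *
w=shot("wrist","w3.png");s=w["state"];print(s["tool_pos"],s["tool_rot"],s["contact_force"],s["qpos"])
for n,z in dict(fixture_red=0,fixture_blue=0,hook_seat=.204).items():
  for d in robot.tip_of(w,n)[:4]: print(n,round(d["p"],2),np.round(d["at"]),np.round(p2w(w,d["at"],z)[:2],3))
w["state"]=dict(tool_pos=[.45056,.25263,.33377],tool_rot=[3.1415,-.0004,0])
a=p2w(w,(125,187),.207);b=p2w(w,(131,300),.204);print(a,b,np.arctan2(*(a-b)[1::-1]))
```

```text
[0.47835671 0.26875023 0.26131719] [-3.14035678e+00  5.84106761e-04  1.56666151e+00] [-0.24578599 -0.35583342 -0.55882771] [ 3.72225135e-01  3.73580141e-01  1.42713839e+00 -9.13707243e-05
  1.34223818e+00  3.76381076e-01]
hook_seat 0.69 [194.  32.] [0.427 0.378]
[0.48367322 0.37299335 0.207     ] [0.40648357 0.37968355 0.204     ] -0.08645618309444107
```

View pics/w3.png

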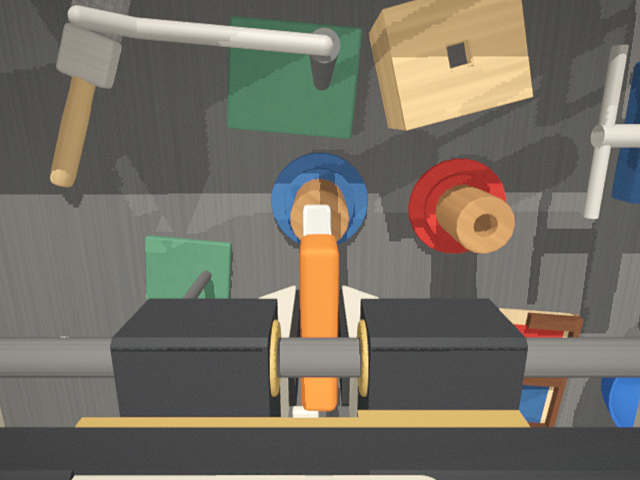

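The hook's arm runs from its post at (327,40) to its tip at (75,14). The gauge is centred over the blue block at (319,215), so I'll probe it the same way.

Request:
carry_out:
  commands:
    - [[0,0,0.02],0,0]
    - [[0,0,0.012],0,0]
    - [[0,0,0.008],0,0]
    - [[0,0,0.002],0,0]
    - [[0,0,0.002],0,0]
    - [[0,0,0.002],0,0]
    - [[0,0,0.0015],0,0]
    - [[0,0,0],0,0]
    - [[0,0,0],0,0]

```text
time: 15.88
tool_pos: [0.4787, 0.2689, 0.2148]
tool_rot: [3.141, 0.0, 1.57]
contact_force: [-0.3, 0.3, -1.7]
opening: 0.0134
grip_force: 39.8
```

Run:
```python
from h import *
s=robot.observe();print(s["tool_pos"],s["contact_force"])
w=shot("wrist");w["state"]=dict(tool_pos=[.47836,.26875,.26132],tool_rot=[-3.14036,.00058,1.5667])
a=p2w(w,(327,40),.207);b=p2w(w,(135,24),.204);print(a,b,np.arctan2(*(a-b)[1::-1]),p2w(w,(75,14),.214))
```

```text
[0.47870789 0.2688708  0.21478076] [-0.33254943  0.25793273 -1.69406708]
[0.48214315 0.37384718 0.207     ] [0.40209503 0.38081673 0.204     ] -0.08684792954431297 [0.38274834 0.38256616 0.214     ]
```

Request:
carry_out:
  commands:
    - [[0,0,0.007],0,0]
    - [[0,0,0.005],0,0]
    - [[0,0,0.002],0,0]
    - [[0,0,0.002],0,0]
    - [[0,0,0.0015],0,0]
    - [[0,0,0.0015],0,0]
    - [[0,0,0],0,0]
    - [[0,0,0],0,0]

```text
time: 16.92
tool_pos: [0.4794, 0.2693, 0.1978]
tool_rot: [3.138, -0.001, 1.57]
contact_force: [-2.0, -0.3, 10.5]
opening: 0.0135
grip_force: 40.0
```

It touches at TCP 0.198, so the blue bore is 42 mm deep and takes the middle tang. Next I lift and go round to the free end of the hook.

Request:
carry_out:
  commands:
    - [[0,0,-0.02],0,0]
    - [[0,0,-0.045],0,0]
    - [[0,0,-0.045],0,0]
    - [[0,-0.03,0],0,0]
    - [[0,-0.045,0],0,0]
    - [[0,-0.0417,0],0,0]
    - [[0,-0.02,0],0,0]
    - [[0.03,0,0],0,0]
    - [[0.045,0,0],0,0]
    - [[0.0416,0,0],0,0]
    - [[0,0,0],0.084,0]
    - [[0,0,0],0,0]
    - [[0,0,0.025],0,0]
    - [[0,0,0.025],0,0]
    - [[0,0,0],0,0]
    - [[0,0,0],0,0]

```text
time: 18.92
tool_pos: [0.3427, 0.3857, 0.2568]
tool_rot: [3.14, -0.001, 1.486]
contact_force: [-0.4, 0.8, -0.5]
opening: 0.0138
grip_force: 39.8
```

Run:
```python
from h import *
w=shot("wrist","w4.png");s=w["state"];print(s["tool_pos"],s["tool_rot"],s["contact_force"],s["qpos"])
for d in robot.tip_of(w,"hook_seat")[:4]: print(round(d["p"],2),np.round(d["at"]),np.round(p2w(w,d["at"],.204)[:2],3))
R=rpy(s["tool_rot"]);print(R.T@(np.array([.427,.378,.2535])-s["tool_pos"]))
```

```text
[0.34272606 0.38568699 0.25675647] [ 3.14031898e+00 -1.08363435e-03  1.48597527e+00] [-0.43336789  0.80083196 -0.51622167] [ 6.95763521e-01  3.14309876e-01  1.52761163e+00 -1.31202146e-04
  1.29800365e+00  7.80620511e-01]
0.83 [497. 282.] [0.428 0.377]
[-0.00052325  0.08461799  0.00336368]
```

View pics/w4.png

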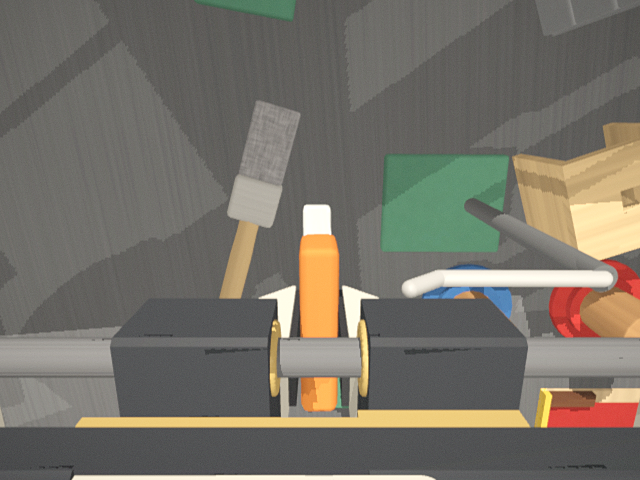

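The arm lies level along row 280 and parallel to the tool's y, tip at (410,287), and it lines up with the eye. I'll thread it on.

Request:
carry_out:
  commands:
    - [[0,0,0.003],0,0]
    - [[0,0.02,0],0,0]
    - [[0,0.02,0],0,0]
    - [[0,0.02,0],0,0]
    - [[0,0.02,0],0,0]
    - [[0,0.008,0],0,0]
    - [[0,0,0],0,0]
    - [[0,0,0.012],0,0]
    - [[0,0,0.008],0,0]
    - [[0,0,0.002],0,0]
    - [[0,0,0],0,0]

```text
time: 20.4
tool_pos: [0.4295, 0.3782, 0.2306]
tool_rot: [-3.141, 0.0, 1.486]
contact_force: [0.3, -0.2, -1.4]
opening: 0.0137
grip_force: 39.8
```

Request:
carry_out:
  commands:
    - [[0,0,0.0015],0,0]
    - [[0,0,0.001],0,0]
    - [[0,0,0.001],0,0]
    - [[0,0,0],0,0]
    - [[0,0,0],0,0]

```text
time: 21.02
tool_pos: [0.4299, 0.3782, 0.2279]
tool_rot: [3.141, -0.001, 1.486]
contact_force: [-1.2, -0.8, 5.8]
opening: 0.0138
grip_force: 39.9
```

Contact shows at the expected height, TCP 0.228. I'll open a little and lift away.

Request:
carry_out:
  commands:
    - [[0,0,-0.0005],0,0.18]
    - [[0,0,0],0,0.24]
    - [[0,0,0],0,0.24]
    - [[0,0,-0.008],0,0.24]
    - [[0,0,-0.012],0,0.24]
    - [[0,0,-0.03],0,0.24]
    - [[0,0,-0.05],0,0.4]

```text
time: 21.9
tool_pos: [0.4293, 0.3778, 0.3282]
tool_rot: [-3.14, 0.002, 1.486]
contact_force: [-0.3, 0.6, 0.2]
opening: 0.0281
grip_force: 0.0
```

Run:
```python
from h import *
w=shot("wrist","w5.png");s=w["state"];print(s["tool_pos"],s["tool_rot"],s["contact_force"])
print(p2w(w,robot.tip_of(w,"gauge_grip")[0]["at"],.216))
c=shot("scene","s5.png");cv2.imwrite("pics/m5.png",cv2.resize(np.hstack([c["pixels"][100:300,330:530,::-1],cv2.resize(w["pixels"][:,:,::-1],(267,200))]),None,fx=1.7,fy=1.7))
```

```text
[0.42928209 0.37775643 0.32820288] [-3.13952085e+00  1.77876574e-03  1.48578859e+00] [-0.25443173  0.63833743  0.23731809]
[0.42772281 0.37517147 0.216     ]
```

View pics/m5.png

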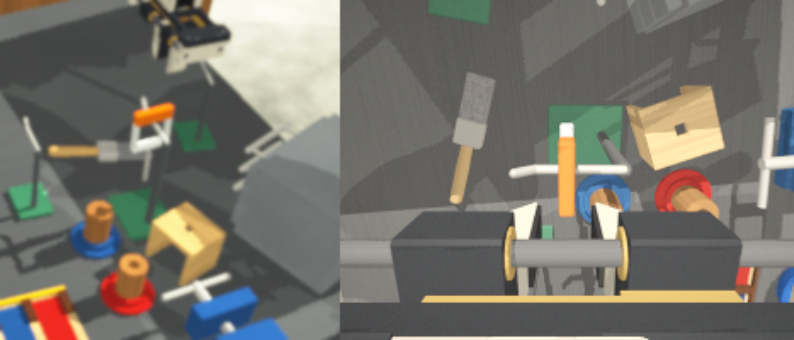

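The gauge hangs by its eye on the arm: the scene crop shows the orange bar at (152,115) on the hook. Next I'll look at the scales and the tray.

Request:
carry_out:
  commands:
    - [[0,0,0],0.186,0.6]
    - [[0,0,0],0.186,0.6]
    - [[0,0,0],0.186,0.6]
    - [[0,0,0],0.186,0.6]
    - [[0,0,0],0.186,0.6]
    - [[0,0,0],0.186,0.6]
    - [[0,0,0],0.186,0.6]
    - [[0,0,0],0.184,0.6]
    - [[0.01,0.055,0],0,0.6]
    - [[0.01,0.055,0],0,0.6]
    - [[0.01,0.055,0],0,0.6]
    - [[0.01,0.055,0],0,0.6]
    - [[0.01,0.055,0],0,0.6]
    - [[0.01,0.055,0],0,0.6]
    - [[0.01,0.055,0],0,0.6]
    - [[0.01,0.055,0],0,0.6]
    - [[0,0,0],0,0.6]
    - [[0,0,0],0,0.6]

```text
time: 24.3
tool_pos: [0.5093, -0.0615, 0.3272]
tool_rot: [-3.141, 0.001, -0.001]
contact_force: [0.2, -0.1, -0.3]
opening: 0.0549
grip_force: 0.0
```

```bash
cat >> h.py <<'E'
def blobs(c,lo,hi,z,amin=300,rows=300):
    hsv=cv2.cvtColor(c["pixels"],cv2.COLOR_RGB2HSV);m=cv2.inRange(hsv,lo,hi);m[rows:]=0
    for k in cv2.findContours(m,cv2.RETR_EXTERNAL,cv2.CHAIN_APPROX_NONE)[0]:
        if cv2.contourArea(k)<amin: continue
        P=np.array([p2w(c,q[0],z)[:2] for q in k])
        r=cv2.minAreaRect((P*1e3).astype(np.float32));b=cv2.boxPoints(r)
        e=max((b[1]-b[0],b[2]-b[1]),key=np.linalg.norm);a=np.arctan2(e[1],e[0]);a=(a+np.pi/2)%np.pi-np.pi/2
        print("c",np.round(r[0],1),"size",np.round(r[1],1),"yaw",round(a,3),"px",k[:,0].mean(0).round())
E
python3 - <<'E'
from h import *
w=shot("wrist","w6.png");s=w["state"];print(s["tool_pos"],s["tool_rot"])
print("white");blobs(w,(0,0,200),(180,60,255),.012)
print("red");blobs(w,(172,120,80),(180,255,255),.004);blobs(w,(0,180,80),(4,255,255),.004)
print("blue");blobs(w,(100,120,60),(125,255,255),.004)
print("yellow");blobs(w,(22,150,100),(35,255,255),.012,100)
for n,z in dict(bay_red=.004,bay_blue=.004,bay_1=.004,tray_end=0,scale_1_mid=.006).items():
  for d in robot.tip_of(w,n)[:4]: print(n,round(d["p"],2),np.round(d["at"]),np.round(p2w(w,d["at"],z)[:2],3))
E
```

```text
[ 0.50932031 -0.06154078  0.32722103] [-3.14082294e+00  1.14036979e-03 -8.26211881e-04]
white
c [ 399.8 -305.2] size [75.4 24.2] yaw 1.57 px [536. 287.]
c [464.2  -7.1] size [ 27.7 103.5] yaw -1.552 px [269. 232.]
c [ 460.9 -137.9] size [ 28.  103.9] yaw -1.463 px [389. 235.]
c [ 505.8 -354.3] size [56.8  8.6] yaw 1.57 px [594. 194.]
c [ 506.3 -264.9] size [74.5 24.6] yaw 1.57 px [512. 193.]
c [ 591.5 -365.7] size [46.1 25.1] yaw 1.356 px [618. 110.]
c [ 606.7 -297. ] size [44.7  9.7] yaw 1.357 px [554.  94.]
red
c [602.6 240.6] size [45.3 88. ] yaw -0.201 px [19. 96.]
c [631.6 121.9] size [ 49.6 127.2] yaw -0.085 px [135.  66.]
blue
c [476.  256.1] size [64.8 89.6] yaw -0.182 px [ 28. 218.]
c [628.9  57.6] size [ 48.8 132.6] yaw -0.083 px [200.  68.]
yellow
c [5.487e+02 1.000e-01] size [333.9   6.4] yaw 1.484 px [258. 153.]
bay_red 0.97 [134.  52.] [0.647 0.121]
bay_blue 0.95 [198.  60.] [0.639 0.059]
bay_blue 0.75 [263. 153.] [ 0.548 -0.003]
bay_1 0.95 [264.  66.] [ 0.634 -0.007]
bay_1 0.83 [393.  75.] [ 0.625 -0.136]
bay_1 0.8 [326.  72.] [ 0.628 -0.069]
tray_end 0.61 [263. 154.] [ 0.546 -0.002]
scale_1_mid 0.84 [272. 230.] [ 0.465 -0.01 ]
```

View pics/w6.png

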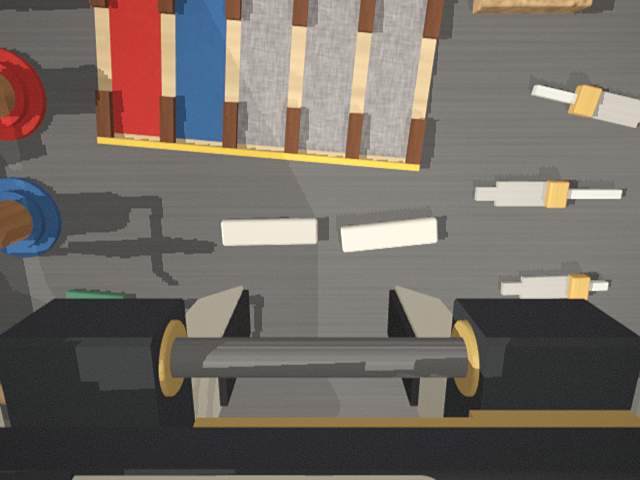

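Two scales: A at (.464,-.007), yaw 1.59, and B at (.461,-.138), yaw 1.68. The tray's yellow end is centred at (.549,.000) with tray yaw -0.087, and the network's bay positions agree. I'll pick scale A.

Request:
carry_out:
  commands:
    - [[-0.0225,-0.0272,0],0,0.6]
    - [[-0.0225,-0.0272,0],0,0.6]
    - [[0,0,0.03],-0.186,0.6]
    - [[0,0,0.03],-0.186,0.6]
    - [[0,0,0.03],-0.186,0.6]
    - [[0,0,0.03],-0.186,0.6]
    - [[0,0,0.03],-0.186,0.6]
    - [[0,0,0.03],-0.186,0.6]
    - [[0,0,0.03],-0.186,0.6]
    - [[0,0,0.03],-0.186,0.6]
    - [[0,0,0.02],-0.103,0.6]
    - [[0,0,0.025],0,0.6]
    - [[0,0,0.015],0,0.6]
    - [[0,0,0.007],0,0.6]
    - [[0,0,0],0,0.6]

```text
time: 26.48
tool_pos: [0.4647, -0.0072, 0.0207]
tool_rot: [-3.141, 0.0, 1.591]
contact_force: [-0.5, 0.2, 0.0]
opening: 0.055
grip_force: 0.0
```

Request:
carry_out:
  commands:
    - [[0,0,0],0,0.2]
    - [[0,0,0],0,0.2]
    - [[0,0,0],0,0.2]
    - [[0,0,0],0,0.2]
    - [[0,0,0],0,0.2]
    - [[0,0,-0.01],0,0.2]
  newtons: 25

```text
time: 27.22
tool_pos: [0.4641, -0.0074, 0.0305]
tool_rot: [-3.14, -0.0, 1.591]
contact_force: [-0.3, 0.2, -0.7]
opening: 0.0279
grip_force: 25.0
```

Request:
carry_out:
  commands:
    - [[0,0,-0.035],0,0.2]
    - [[0,0,-0.035],0,0.2]
    - [[-0.001,0.05,0],0,0.2]
    - [[-0.001,0.05,0],0,0.2]
    - [[-0.001,0.05,0],0,0.2]
    - [[-0.0006,0.0213,0],0.186,0.2]
    - [[0,0,0],0.186,0.2]
    - [[0,0,0],0.186,0.2]
    - [[0,0,0],0.186,0.2]
    - [[0,0,0],0.186,0.2]
    - [[0,0,0],0.186,0.2]
    - [[0,0,0],0.186,0.2]
    - [[0,0,0],0.186,0.2]
    - [[0,0,0.02],0.186,0.2]
    - [[0,0,0.03],0,0.2]
    - [[0,0,0.015],0,0.2]
    - [[0,0,0.008],0,0.2]
    - [[0,0,0.001],0,0.2]
    - [[0,0,0],0,0.2]

```text
time: 29.6
tool_pos: [0.6366, -0.0077, 0.0275]
tool_rot: [3.141, -0.001, -0.083]
contact_force: [-0.3, -0.5, -0.0]
opening: 0.0275
grip_force: 25.0
```

Request:
carry_out:
  commands:
    - [[0,0,0.002],0,0.2]
    - [[0,0,0.001],0,0.2]
    - [[0,0,0],0,0.45]
    - [[0,0,0],0,0.45]
    - [[0,0,0],0,0.45]
    - [[0,0,-0.02],0,0.45]
    - [[0,0,-0.05],0,0.45]
    - [[0,0,-0.05],0,0.6]
    - [[-0.05,0.03,-0.01],0,0.6]
    - [[-0.05,0.03,-0.01],0,0.6]
    - [[-0.05,0.03,-0.01],0,0.6]
    - [[0,0,0],0,0.6]

```text
time: 31.1
tool_pos: [0.4763, -0.0859, 0.1745]
tool_rot: [3.141, 0.001, -0.086]
contact_force: [0.9, 1.0, -0.2]
opening: 0.0548
grip_force: 0.0
```

Run:
```python
from h import *
w=shot("wrist","w7.png");s=w["state"];print(s["tool_pos"],s["tool_rot"])
print("white");blobs(w,(0,0,200),(180,60,255),.012)
w=shot("top");print("white top");blobs(w,(0,0,200),(180,60,255),.012,80,260)
R=rpy(s["tool_rot"]);print(R.T@(np.array([.4609,-.1379,.02])-s["tool_pos"]))
```

```text
[ 0.47630196 -0.08589828  0.17449128] [ 3.14126381e+00  5.91141649e-04 -8.59715751e-02]
white
c [ 407.5 -296.5] size [54.9 14.6] yaw 1.484 px [607. 293.]
c [ 461.2 -138.2] size [ 27.6 103.6] yaw -1.464 px [392. 239.]
c [ 510.  -250.7] size [17.3 48.4] yaw -1.369 px [551. 158.]
c [607.4  -4.2] size [26.6 44.3] yaw -0.082 px [174.  36.]
white top
c [473.4 834.2] size [179.1  14.4] yaw 1.543 px [ 31. 257.]
c [ 477.1 -217.4] size [21.  80.2] yaw -0.359 px [394. 245.]
c [ 498.  -139.1] size [123.7  76. ] yaw 1.206 px [367. 238.]
c [529.3 -63.5] size [20.1 73.8] yaw -0.329 px [341. 229.]
c [ 588.7 -376.5] size [69.  25.4] yaw 1.344 px [447. 205.]
c [635.3  -5.8] size [ 29.2 106.1] yaw -0.03 px [320. 193.]
c [ 676.9 -588. ] size [24.5 93.8] yaw -1.418 px [518. 173.]
c [822.5 -83.3] size [52.3 67.4] yaw -0.299 px [345. 128.]
c [871.3 622.9] size [73.6 75.7] yaw -0.0 px [105. 120.]
c [ 840.4 -642.3] size [143.5 250.3] yaw -1.538 px [534. 115.]
c [1053.   862.9] size [148.2  75.8] yaw 1.237 px [20. 62.]
c [1108.7  751. ] size [57.  42.1] yaw 1.216 px [62. 42.]
c [1072.  -139.5] size [1669.2  288.4] yaw 1.544 px [377.  47.]
c [1179.5  857.4] size [133.6 155.2] yaw -1.555 px [24. 19.]
[-0.01078858  0.05308136  0.15451515]
```

View pics/w7.png

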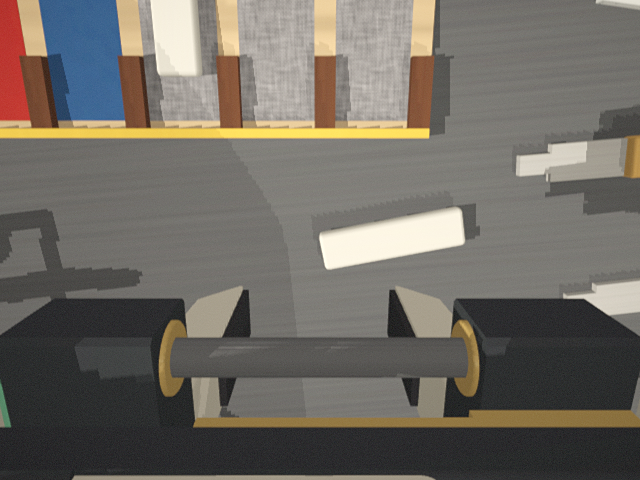

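Scale A lies in the first grey bay at (178,36). Scale B hasn't moved, (392,239), so I'll pick it.

Request:
carry_out:
  commands:
    - [[-0.0108,0.0531,0],0,0.6]
    - [[0,0,0.01],-0.186,0.6]
    - [[0,0,0.01],-0.186,0.6]
    - [[0,0,0.01],-0.186,0.6]
    - [[0,0,0.01],-0.186,0.6]
    - [[0,0,0.01],-0.186,0.6]
    - [[0,0,0.01],-0.186,0.6]
    - [[0,0,0.01],-0.186,0.6]
    - [[0,0,0.01],-0.186,0.6]
    - [[0,0,0.02],-0.186,0.6]
    - [[0,0,0.03],-0.09,0.6]
    - [[0,0,0.015],0,0.6]
    - [[0,0,0.009],0,0.6]
    - [[0,0,0],0,0.6]
    - [[0,0,0],0,0.2]
    - [[0,0,0],0,0.2]
    - [[0,0,0],0,0.2]
    - [[0,0,0],0,0.2]
    - [[0,0,0],0,0.2]
    - [[0,0,-0.01],0,0.2]

```text
time: 33.7
tool_pos: [0.4634, -0.1367, 0.0295]
tool_rot: [-3.14, -0.001, 1.681]
contact_force: [-0.4, -0.3, -1.9]
opening: 0.0279
grip_force: 25.0
```

Request:
carry_out:
  commands:
    - [[0,0,-0.035],0,0.2]
    - [[0,0,-0.035],0,0.2]
    - [[0.0147,0.0526,0],0,0.2]
    - [[0.016,0.06,0],0,0.2]
    - [[0.016,0.06,0],0,0.2]
    - [[0,0,0],0.186,0.2]
    - [[0,0,0],0.186,0.2]
    - [[0,0,0],0.186,0.2]
    - [[0,0,0],0.186,0.2]
    - [[0,0,0],0.186,0.2]
    - [[0,0,0],0.186,0.2]
    - [[0,0,0],0.186,0.2]
    - [[0,0,0],0.186,0.2]
    - [[0,0,0.02],0.186,0.2]
    - [[0,0,0.03],0.094,0.2]
    - [[0,0,0.015],0,0.2]
    - [[0,0,0.008],0,0.2]
    - [[0,0,0],0,0.2]
    - [[0,0,0],0,0.2]

```text
time: 36.08
tool_pos: [0.631, -0.0717, 0.0277]
tool_rot: [3.141, -0.002, -0.087]
contact_force: [0.5, -1.1, -0.0]
opening: 0.0276
grip_force: 25.0
```

Request:
carry_out:
  commands:
    - [[0,0,0.002],0,0.2]
    - [[0,0,0.001],0,0.2]
    - [[0,0,0],0,0.45]
    - [[0,0,0],0,0.45]
    - [[0,0,0],0,0.45]
    - [[0,0,-0.02],0,0.45]
    - [[0,0,-0.05],0,0.45]
    - [[0,0,-0.05],0,0.6]
    - [[0,0,-0.06],0,0.6]
    - [[-0.018,0.0457,-0.02],0,0.6]
    - [[-0.018,0.0457,-0.02],0,0.6]
    - [[-0.018,0.0457,-0.02],0,0.6]
    - [[-0.018,0.0457,0],0,0.6]
    - [[-0.018,0.0457,0],0,0.6]
    - [[0,0,0],0,0.6]
    - [[0,0,0],0,0.6]

```text
time: 38.08
tool_pos: [0.5208, -0.2911, 0.2636]
tool_rot: [-3.141, -0.0, -0.088]
contact_force: [0.3, 0.6, -0.1]
opening: 0.055
grip_force: 0.0
```

Run:
```python
from h import *
w=shot("wrist","w8.png");s=w["state"];print(s["tool_pos"],s["tool_rot"])
print("white");blobs(w,(0,0,170),(180,60,255),.007,80)
print("brass");blobs(w,(10,90,100),(30,255,255),.014,80)
for n in("blade_short_mid","blade_middle_mid","blade_long_mid"):
  for d in robot.tip_of(w,n)[:4]: print(n,round(d["p"],2),np.round(d["at"]),np.round(p2w(w,d["at"],.007)[:2],3))
```

```text
[ 0.52082695 -0.29106681  0.26364442] [-3.14110789e+00 -6.63196128e-05 -8.76875077e-02]
white
c [ 435.2 -512.9] size [108.5  62.8] yaw 1.46 px [552. 272.]
c [ 505.2 -356. ] size [60.  10.5] yaw 1.568 px [389. 212.]
c [ 505.7 -268.5] size [73.9 26.9] yaw 1.564 px [298. 219.]
c [585.7 -15.2] size [17.7 60.1] yaw -0.053 px [ 11. 164.]
c [ 590.2 -377.1] size [73.1 26.6] yaw 1.362 px [407. 115.]
c [ 606.9 -300.6] size [42.3 10. ] yaw 1.356 px [321. 104.]
c [617.2 -65.6] size [135.4  41.6] yaw 0.006 px [ 56. 119.]
c [ 623.6 -136. ] size [ 49.8 156.2] yaw -0.087 px [131.  92.]
c [694.  -87.2] size [21.5 25.2] yaw -0.124 px [58. 13.]
c [ 661.6 -554.9] size [28.5  9.7] yaw 1.483 px [620.   4.]
brass
c [ 506.7 -315.4] size [19.7 30.3] yaw -0.002 px [346. 216.]
c [ 600.4 -330.3] size [20.6 28.5] yaw -0.206 px [356. 108.]
c [ 683.5 -258.8] size [103.2  14.7] yaw 1.483 px [261.   7.]
c [621.4 -92.6] size [171.1 167.7] yaw 1.483 px [108. 130.]
c [ 662.1 -109.1] size [84.7 16.8] yaw 0.0 px [84. 52.]
c [688.3 -45.7] size [42.2 17.6] yaw 0.024 px [ 7. 32.]
blade_short_mid 0.86 [395. 317.] [ 0.397 -0.357]
blade_middle_mid 0.57 [356. 109.] [ 0.6   -0.331]
blade_long_mid 0.76 [347. 215.] [ 0.506 -0.317]
blade_long_mid 0.57 [354. 108.] [ 0.601 -0.33 ]
```

View pics/w8.png

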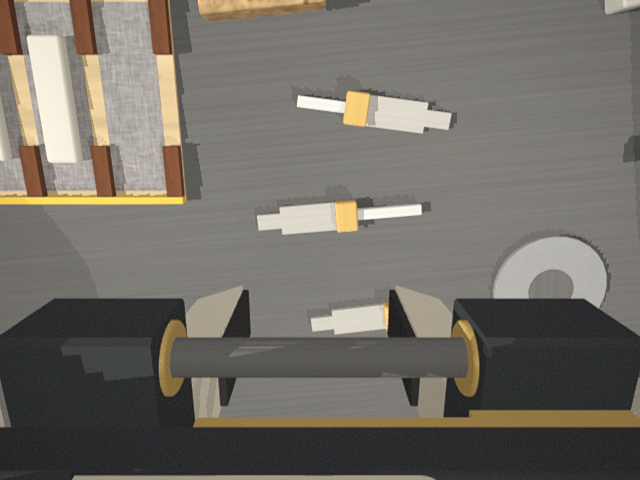

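The far blade at bolster (356,108) has a 42 mm tang towards the tray, so it's the middle one. The next, at (346,216), has a 60 mm tang pointing away, so it's the long one. Tangs measure 42.3 and 60.0 mm. The third, at (395,317), is the short one. I'll pick the middle blade at tool yaw 1.36.

Request:
carry_out:
  commands:
    - [[0.0414,0.016,0],0,0.6]
    - [[0.0414,0.016,0],0,0.6]
    - [[0,0,0.025],-0.181,0.6]
    - [[0,0,0.025],-0.181,0.6]
    - [[0,0,0.025],-0.181,0.6]
    - [[0,0,0.025],-0.181,0.6]
    - [[0,0,0.025],-0.181,0.6]
    - [[0,0,0.025],-0.181,0.6]
    - [[0,0,0.025],-0.181,0.6]
    - [[0,0,0.025],-0.181,0.6]
    - [[0,0,0.02],0,0.6]
    - [[0,0,0.015],0,0.6]
    - [[0,0,0.0085],0,0.6]
    - [[0,0,0],0,0.6]
    - [[0,0,0],0,0.6]

```text
time: 40.15
tool_pos: [0.6009, -0.3308, 0.0211]
tool_rot: [3.14, 0.001, 1.36]
contact_force: [0.6, -0.1, -0.3]
opening: 0.055
grip_force: 0.0
```

Request:
carry_out:
  commands:
    - [[0,0,0],0,0.2]
    - [[0,0,0],0,0.2]
    - [[0,0,0],0,0.2]
    - [[0,0,0],0,0.2]
    - [[0,0,0],0,0.2]
    - [[0,0,-0.01],0,0.2]
    - [[0,0,-0.03],0,0.2]
    - [[0,0,-0.04],0,0.2]
    - [[0,0,0],0,0.2]
  newtons: 40

```text
time: 41.28
tool_pos: [0.6023, -0.3317, 0.1048]
tool_rot: [3.134, 0.003, 1.361]
contact_force: [-0.1, 0.2, -1.0]
opening: 0.0277
grip_force: 40.0
```

Request:
carry_out:
  commands:
    - [[0.055,-0.0083,0],0,0.2]
    - [[0.055,-0.0083,0],0,0.2]
    - [[0.055,-0.0083,0],0,0.2]
    - [[0.055,-0.0083,0],0,0.2]
    - [[0.055,-0.0083,0],0,0.2]
    - [[0.055,-0.0083,0],0,0.2]
    - [[0.055,-0.0083,0],0,0.2]
    - [[0,0,0],-0.188,0.2]
    - [[0,0,0],-0.188,0.2]
    - [[0,0,0],-0.188,0.2]
    - [[0,0,0],-0.188,0.2]
    - [[0,0,0],-0.188,0.2]
    - [[0,0,0],-0.188,0.2]
    - [[0,0,0],-0.188,0.2]
    - [[0,0,0],-0.188,0.2]
    - [[0,0,0],-0.188,0.2]
    - [[0,0,0],0,0.2]
    - [[0,0,0.02],0,0.2]
    - [[0,0,0],0,0.2]

```text
time: 43.65
tool_pos: [0.6225, 0.0582, 0.0784]
tool_rot: [-3.141, -0.004, 3.045]
contact_force: [-0.7, 0.0, -1.4]
opening: 0.0277
grip_force: 40.0
```

Run:
```python
from h import *
s=robot.observe();print(s["tool_pos"],s["tool_rot"],s["qpos"])
R=rpy(s["tool_rot"]);print(R.T@(np.array([.6251,.0577,.0251])-s["tool_pos"]))
w=shot("wrist","w9.png")
```

```text
[0.62248898 0.05823965 0.07841416] [-3.14124273 -0.00416711  3.04485735] [-2.91849287e-02  6.85207334e-01  1.42659214e+00 -7.89597436e-05
  1.03397441e+00 -1.50320616e+00]
[-0.00287308 -0.0002663   0.05330275]
```

View pics/w9.png

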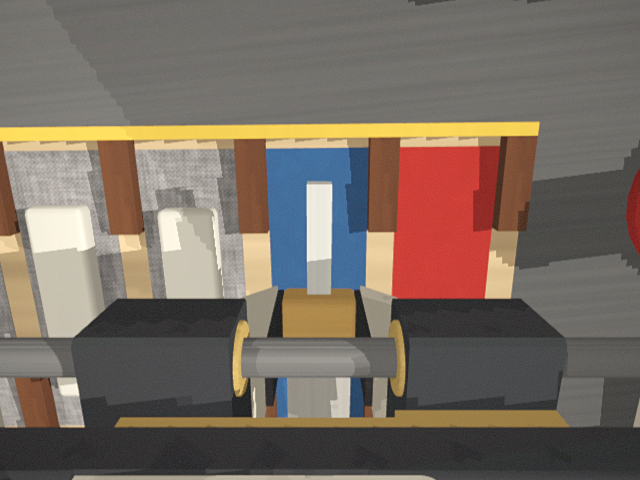

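The tang points to the yellow end and lies centred over the blue bay at (319,230). I'll lower and release.

Request:
carry_out:
  commands:
    - [[-0.001,0,0.02],0,0.2]
    - [[-0.001,0,0.015],0,0.2]
    - [[0,0,0.01],0,0.2]
    - [[0,0,0.005],0,0.2]
    - [[0,0,0.0025],0,0.2]
    - [[0,0,0],0,0.2]
    - [[0,0,0],0,0.2]

```text
time: 44.58
tool_pos: [0.6262, 0.058, 0.0282]
tool_rot: [-3.142, 0.001, 3.048]
contact_force: [-0.4, -0.4, -1.1]
opening: 0.0275
grip_force: 40.0
```

Request:
carry_out:
  commands:
    - [[0,0,0.002],0,0.2]
    - [[0,0,0.001],0,0.2]
    - [[0,0,0],0,0.42]
    - [[0,0,0],0,0.42]
    - [[0,0,0],0,0.42]
    - [[0,0,-0.02],0,0.42]
    - [[0,0,-0.05],0,0.42]
    - [[0,0,-0.05],0,0.6]
    - [[0,0,-0.06],0,0.6]
    - [[0.0119,-0.0546,0],0,0.6]
    - [[0.0119,-0.0546,0],0,0.6]
    - [[0.0119,-0.0546,0],0,0.6]
    - [[0.0119,-0.0546,0],0,0.6]
    - [[0.0119,-0.0546,0],0,0.6]
    - [[0.0119,-0.0546,0],0,0.6]
    - [[0.0119,-0.0546,0],0,0.6]

```text
time: 46.58
tool_pos: [0.5066, -0.3164, 0.205]
tool_rot: [-3.141, 0.001, 3.048]
contact_force: [1.2, -0.3, -0.6]
opening: 0.0549
grip_force: 0.0
```

Request:
carry_out:
  commands:
    - [[0,0,0],0.185,0.6]
    - [[0,0,0],0.185,0.6]
    - [[0,0,0],0.185,0.6]
    - [[0,0,0],0.185,0.6]
    - [[0,0,0],0.185,0.6]
    - [[0,0,0],0.185,0.6]
    - [[0,0,0],0.185,0.6]
    - [[0,0,0],0.185,0.6]
    - [[0,0,0],0,0.6]

```text
time: 47.7
tool_pos: [0.5073, -0.3147, 0.2048]
tool_rot: [3.142, 0.0, 1.57]
contact_force: [-0.7, -0.3, -0.5]
opening: 0.0556
grip_force: 0.0
```

Run:
```python
from h import *
w=shot("wrist","w10.png");s=w["state"];print(s["tool_pos"],s["tool_rot"],s["contact_force"])
print("brass");blobs(w,(10,90,100),(30,255,255),.014,80)
print("white");blobs(w,(0,0,170),(180,60,255),.007,80)
t=shot("top");print("top")
for n in("blade_short_mid","blade_middle_mid","blade_long_mid","scale_1_mid"):
  for d in robot.tip_of(t,n)[:4]: print(n,round(d["p"],2),np.round(d["at"]),np.round(p2w(t,d["at"],.007)[:2],3))
R=rpy(s["tool_rot"]);print(R.T@(np.array([.5067,-.3154,.02])-s["tool_pos"]))
```

```text
[ 0.50731155 -0.31472827  0.20481249] [3.14151078e+00 1.88492003e-04 1.56998164e+00] [-0.65078283 -0.32259268 -0.4611831 ]
brass
c [ 400.2 -355. ] size [31.  22.8] yaw 0.054 px [186. 265.]
c [ 504.9 -315.2] size [20.9 27.6] yaw -0.001 px [316. 216.]
c [ 714.  -261.6] size [ 76.8 104.5] yaw -1.564 px [591. 145.]
c [ 683.9 -171.9] size [18.8 52.9] yaw -0.001 px [577.  15.]
c [ 614.3 -169.6] size [ 13.8 168.7] yaw -0.084 px [471.  18.]
white
c [ 589.1 -385.7] size [10.9 39.6] yaw -0.294 px [416. 295.]
c [ 418.4 -378.1] size [18.9 49. ] yaw -0.001 px [208. 292.]
c [ 769.2 -369.8] size [ 9.9 36.5] yaw -1.526 px [633. 280.]
c [ 756.1 -358.4] size [60.  19.5] yaw 1.336 px [619. 267.]
c [ 505.  -356.6] size [58.4  8.5] yaw 1.57 px [316. 264.]
c [ 396.9 -309.3] size [26.8 74.4] yaw -1.549 px [180. 208.]
c [ 505.2 -268.5] size [73.7 26.1] yaw 1.563 px [316. 156.]
top
blade_middle_mid 0.76 [296. 200.] [0.618 0.064]
blade_long_mid 0.72 [428. 235.] [ 0.504 -0.316]
scale_1_mid 0.84 [320. 196.] [ 0.627 -0.007]
[-0.00063739 -0.00062614  0.18481256]
```

Request:
carry_out:
  commands:
    - [[-0.0005,-0.0015,0.03],0,0.6]
    - [[0,0,0.05],0,0.6]
    - [[0,0,0.05],0,0.6]
    - [[0,0,0.03],0,0.6]
    - [[0,0,0.015],0,0.6]
    - [[0,0,0.009],0,0.6]
    - [[0,0,0],0,0.6]
    - [[0,0,0],0,0.6]

```text
time: 49.0
tool_pos: [0.5065, -0.3157, 0.0219]
tool_rot: [3.14, 0.001, 1.568]
contact_force: [0.2, 1.1, 0.9]
opening: 0.0554
grip_force: 0.0
```

Request:
carry_out:
  commands:
    - [[0,0,0],0,0.2]
    - [[0,0,0],0,0.2]
    - [[0,0,0],0,0.2]
    - [[0,0,0],0,0.2]
    - [[0,0,0],0,0.2]
    - [[0,0,-0.01],0,0.2]
    - [[0,0,-0.03],0,0.2]
    - [[0,0,-0.04],0,0.2]
    - [[0,0,0],0,0.2]
    - [[0,0,0],0,0.2]
  newtons: 40

```text
time: 50.25
tool_pos: [0.5054, -0.3149, 0.1003]
tool_rot: [-3.141, -0.0, 1.568]
contact_force: [-0.2, 0.3, -1.0]
opening: 0.0272
grip_force: 40.0
```

Request:
carry_out:
  commands:
    - [[0.0545,0.0166,0],0,0.2]
    - [[0.0545,0.0166,0],0,0.2]
    - [[0.0545,0.0166,0],0,0.2]
    - [[0.0545,0.0166,0],0,0.2]
    - [[0.0545,0.0166,0],0,0.2]
    - [[0.0545,0.0166,0],0,0.2]
    - [[0.0545,0.0166,0],0,0.2]
    - [[0.0545,0.0166,0],0,0.2]
    - [[0,0,0],0.184,0.2]
    - [[0,0,0],0.184,0.2]
    - [[0,0,0],0.184,0.2]
    - [[0,0,0],0.184,0.2]
    - [[0,0,0],0.184,0.2]
    - [[0,0,0],0.184,0.2]
    - [[0,0,0],0.184,0.2]
    - [[0,0,0],0.184,0.2]
    - [[0,0,0],0.184,0.2]
    - [[0,0,0.02],0,0.2]
    - [[0,0,0],0,0.2]
    - [[0,0,0],0,0.2]

```text
time: 52.75
tool_pos: [0.6394, 0.1204, 0.0801]
tool_rot: [3.141, 0.001, -0.088]
contact_force: [0.1, 0.1, -1.7]
opening: 0.0274
grip_force: 40.0
```

Run:
```python
from h import *
s=robot.observe();print(s["tool_pos"],s["tool_rot"])
R=rpy(s["tool_rot"]);print(R.T@(np.array([.6395,.1206,.0255])-s["tool_pos"]))
w=shot("wrist","w11.png")
print("red");blobs(w,(172,120,80),(180,255,255),.004)
print("white");blobs(w,(0,0,170),(180,60,255),.05,80)
```

```text
[0.63944401 0.12043292 0.08012598] [ 3.14133043e+00  1.34214923e-03 -8.75124210e-02]
[ 0.00011449 -0.00018566  0.05462583]
red
white
c [639.6  95.5] size [14.2  5.5] yaw 1.483 px [376. 295.]
c [644.  144.8] size [14.2  5.5] yaw 1.483 px [262. 295.]
c [632.1 -13.3] size [4.8 9.6] yaw -0.078 px [633. 288.]
c [673.   76.6] size [ 1.4 42. ] yaw -0.098 px [419. 211.]
c [662.   18.9] size [36.3 63.6] yaw -0.088 px [566. 237.]
c [696.9  60.2] size [29.2 11.2] yaw 0.159 px [462. 145.]
c [704.5  10.4] size [32.8 17.2] yaw 1.483 px [601. 113.]
c [684.9 116.5] size [28.4 78.3] yaw -0.084 px [313. 183.]
```

The held blade's yaw is −0.084, parallel to the bay. I'll lower and release.

Request:
carry_out:
  commands:
    - [[0,0,0.02],0,0.2]
    - [[0,0,0.015],0,0.2]
    - [[0,0,0.01],0,0.2]
    - [[0,0,0.005],0,0.2]
    - [[0,0,0.003],0,0.2]
    - [[0,0,0.0015],0,0.2]
    - [[0,0,0],0,0.2]
    - [[0,0,0],0,0.2]

```text
time: 53.8
tool_pos: [0.6399, 0.1204, 0.0265]
tool_rot: [-3.142, -0.001, -0.088]
contact_force: [0.0, 0.2, -0.9]
opening: 0.0271
grip_force: 40.0
```

Request:
carry_out:
  commands:
    - [[0,0,0.001],0,0.2]
    - [[0,0,0],0,0.42]
    - [[0,0,0],0,0.42]
    - [[0,0,0],0,0.42]
    - [[0,0,-0.02],0,0.42]
    - [[0,0,-0.05],0,0.42]
    - [[0,0,-0.06],0,0.42]
    - [[0,0,-0.06],0,0.42]
    - [[0,0.05,-0.06],0,0.42]
    - [[0,0.06,0],0,0.42]
    - [[0,0,0],0,0.42]
    - [[0,0,0],0,0.42]

```text
time: 55.3
tool_pos: [0.6308, 0.0209, 0.2641]
tool_rot: [-3.141, -0.001, -0.088]
contact_force: [-0.1, 0.5, -0.0]
opening: 0.0387
grip_force: 0.0
```

Run:
```python
from h import *
w=shot("wrist","w12.png");s=w["state"];print(s["tool_pos"],s["tool_rot"],s["contact_force"],s["time"])
c0=np.array([.6354,-.0075]);a=-.087;R2=np.array([[np.cos(a),np.sin(a)],[-np.sin(a),np.cos(a)]])
print("white");blobs(w,(0,0,170),(180,60,255),.012,150)
print("brass");blobs(w,(14,120,100),(26,255,255),.018,150)
t=shot("top")
for cc,l in((w,"wrist"),(t,"top")):
 for n in("blade_short_mid","blade_middle_mid","blade_long_mid","scale_1_mid","gauge_grip"):
  for d in robot.tip_of(cc,n)[:3]:
   p=p2w(cc,d["at"],.011 if n[0]!='g' else .216)[:2];print(l,n,round(d["p"],2),np.round(d["at"]),p.round(3),(R2@(p-c0)).round(3))
```

```text
[0.63082996 0.02090211 0.26413461] [-3.14116545e+00 -8.09132619e-04 -8.84665282e-02] [-0.05334443  0.52701859 -0.00962198] 55.3
white
c [547.1 103.7] size [39.7 10.5] yaw 1.482 px [245. 295.]
c [595.   60.7] size [ 9.6 41.3] yaw -0.116 px [280. 243.]
c [599.4 123.5] size [ 9.6 59.2] yaw -0.086 px [214. 244.]
c [673.1  53.3] size [26.1 74.3] yaw -0.105 px [278. 160.]
c [686.4 115.8] size [25.8 72.6] yaw -0.083 px [207. 151.]
c [ 625.2 -131.9] size [ 49.2 153.8] yaw -0.087 px [489. 190.]
c [636.4  -6.8] size [ 48.1 154. ] yaw -0.083 px [346. 201.]
c [631.2 -69. ] size [ 48.4 154.9] yaw -0.081 px [415. 183.]
brass
c [5.523e+02 2.000e-01] size [328.7   9.2] yaw 1.482 px [347. 283.]
c [597.5 286.7] size [53.2 97.7] yaw -1.202 px [ 41. 262.]
c [626.9  57.6] size [27.5 19.6] yaw 1.467 px [279. 211.]
c [640.1 118.9] size [29.8 20.2] yaw 1.482 px [210. 203.]
wrist blade_middle_mid 0.96 [279. 207.] [0.63  0.058] [-0.011  0.064]
wrist blade_long_mid 0.87 [211. 200.] [0.641 0.119] [-0.005  0.127]
wrist scale_1_mid 0.73 [350. 192.] [ 0.638 -0.008] [ 0.003 -0.001]
wrist gauge_grip 0.6 [420. 194.] [ 0.669 -0.027] [ 0.035 -0.017]
wrist gauge_grip 0.2 [ 71. 247.] [0.658 0.132] [0.011 0.141]
top blade_short_mid 0.66 [446. 273.] [ 0.393 -0.363] [-0.211 -0.375]
top blade_middle_mid 0.68 [296. 199.] [0.62  0.063] [-0.021  0.069]
top scale_1_mid 0.56 [322. 193.] [ 0.636 -0.011] [ 0.001 -0.004]
top gauge_grip 0.62 [227. 247.] [0.473 0.23 ] [-0.182  0.223]
top gauge_grip 0.46 [167. 265.] [0.434 0.379] [-0.235  0.368]
```

View pics/w12.png

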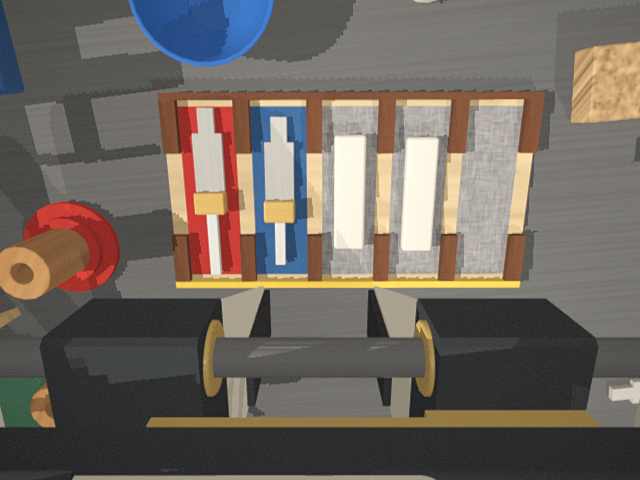

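The long blade is in the red bay at (210,200) and the middle blade in the blue bay at (279,207). Both tangs point to the yellow end. The scales lie flat in two grey bays at (350,192) and (418,193), and the gauge is still on the hook. I'll hand in.

```bash
python3 -c "
from cell import robot
print(robot.hand_in())"
```

```text
the job is handed in; nothing more can be done
None
```

The job is handed in, but no verdict came back: red measured 60 mm (long blade) and blue 42 mm (middle blade), both blades and the two scales lie in their bays, the gauge hangs on the hook, and the short blade stayed on the bench.

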